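# Open the toy garage where the van waits

### The arm

A 6-joint arm with a two-finger parallel gripper is mounted at the origin on the work surface. World frame = base frame: x ahead of the robot, y to its left, z up, the work surface at z = 0. Lengths are in m, angles in rad, forces in N, time in s.
With the tool pointing down it reaches from about 0.225 to 0.875 m from the base axis. Payload 3.4 kg.
Tool frame: the origin (TCP) lies midway between the tips of the shut fingers; the grasp point (between the pads) lies 19 mm behind it (manip.pinch_z is the z of the grasp point in the tool frame, in m); z points along the fingers, x is the direction in which the jaws open and shut, and the axes are right-handed (so a half turn about z gives the same grasp; the last joint's range is limited). The gripper opens to 85 mm and grips with 20 to 120 N. Pads are 22 mm wide; open, the fingers measure 114 mm over their backs; the gripper's body (76 mm by 85 mm) begins 54 mm behind the grasp point. The pads swing forward as they close: fully open they stand 13 mm farther back than shut.
Start: joints at [-0.121, 0.276, 1.505, -0, 1.361, -0.121], TCP at [0.575, -0, 0.201] pointing down, gripper open.
Joint ranges: [-2.89, 2.89], [-0.75, 2.08], [0.22, 2.7], [-1.18, 4.32], [0.11, 2.71], [-2.7, 2.7]. Speed limits (rad/s): [2.57, 2.57, 3.14, 3.14, 3.14, 3.14].

### API

Orientations are given as a unit quaternion [w, x, y, z].
In Python, from rig import manip gives the robot as it stands. The module is installed in compiled form; this text tells all that it offers.
- The arm moves only by the tool drive_tool, never from a script. Its argument "steps" is a list of rows, each a list of 5 numbers: the shift along the tool's x, y, z in mm, then the turn about the tool's z in rad, then the gripper command: -1 is shut, 1 is fully open, values between are in proportion. A call has 1 to 5 rows; each row is the pose to reach, as a shift and turn from the pose measured when the call began, along the tool's axes at that moment; what a row does not reach only later rows make up. A row lasts 1/10 s, in which the tool goes at most 50 mm and 8.59 degrees, less where a joint would pass 70% of its speed; a pose out of reach is approached as far as the arm can. A call with a gripper value outside its range is refused whole. The fingers move at their own pace and stop on an object; "squeeze" is the grip in N (left out, the last holds). Time passes only in rows, so rows that repeat a pose let the fingers close. It gives the time, the measured TCP pose, the force and the opening at its end, in the units of the state.
- manip.get_state(): the state, without advancing time (a new reading comes with each control period).
- manip.get_image(name): name is "scene" or "side" or "wrist"; returns the picture (420x560x3 uint8, blue, green, red); there is no depth.
- manip.get_calibration(name): a dict with "camera_matrix" (3x3 intrinsics, pixels), "rvec" (rotation vector, rad) and "tvec" (3), from world to camera coordinates, as OpenCV has them. Camera axes: x right, y down, z forward; pixel columns grow to the right and rows downward; lengths in m; the calibration is good to about 2 mm. A picture is of the moment at which its call begins: read the wrist's pose just before it. get_calibration takes no time and is no camera call; for the wrist camera it gives the pose at the moment of the call.
- manip.sign_off(): hands the job in, once; it reports no verdict.
Trained networks look in the newest picture that a camera, given by its name, has taken for a name from the list of things; names that differ only in an ending like _2 or _b are one class to them, and where a whole thing is asked for, a point or a joint stands for the part that bears it (a point fixed in the world has none). Each returns a list of dicts, best first, with "conf" (0 to 1); they miss things now and then, are a little off and sometimes report something else, mostly with a low value. They report only what shows in the picture. A call takes as long as a camera call. They do not tell look-alikes from the thing itself.
- manip.masks_of(camera, name): "pixels" (420x560 bool, what is visible of it) and "location" ([column, row] in pixels, amid what is visible of it).
The state is a dict: "clock": time; "qpos": joint angles; "qd": joint speeds; "effort": joint torques, N m; "position": TCP position; "ee_rot": TCP orientation; "contact_force": force on the tool from outside, world axes, zero at the start; "moment": the same for the moment, N m; "width": finger opening in m.
Only numpy, scipy, OpenCV 4.12 (cv2) and the standard library are available. Lean on these libraries where they do the work, as an engineer would, in place of code of your own. Each camera call takes 0.05 s, during which the arm holds its last target.

### The job

The small yellow van is waiting to be put away in front of one of the two push-to-open doors of the plywood toy garage. With the fingertips, gently press that door in on the side away from its hinges until the catch lets go, then take the hand away so that the spring leaves the door standing ajar. Leave the other door shut, and do not pick up, push or disturb the van, the car carrier, the ramp piece or the crossing gate.

Things in the scene. Friction and masses are not known exactly. Their poses are not given: they have to be found in the camera images.
- garage: Plywood toy garage fixed on the table, 195 deep with doors x 320 wide x 162 mm tall (174 over the roof's parapet). Origin: centre of its carcass's underside. x points from front to back: the doors' front faces lie at x = -105 mm in its frame and are pressed along +x; y to the left seen from the robot; z up. The two doors are centred at y = +80 mm (left) and -80 mm (right).
- door_left (a joint): left (+y) door, rad: 0 shut, positive swinging out, negative pressed in (stops at about -0.042). Push-push catch inside: press the spot in about 4 mm (-0.032; 6 to 9 N; the stop at 5 mm is hard), let go, and its plunger drives the door out and leaves it ajar at about 0.29 (free edge 45 mm out). Pressed less it stays shut; an ajar door pushed fully in again latches shut.
- door_right (a joint): right (-y) door, rad: 0 shut, positive swinging out, negative pressed in (stops at about -0.042). Push-push catch inside: press the spot in about 4 mm (-0.032; 6 to 9 N; the stop at 5 mm is hard), let go, and its plunger drives the door out and leaves it ajar at about 0.29 (free edge 45 mm out). Pressed less it stays shut; an ajar door pushed fully in again latches shut.
- door_left_press (a point): Spot to press on the left (+y) door: on its front face, 30 mm from its right-hand (free, catch) edge, 115 mm above the table. The door is a bare 157 x 157 x 9 mm plywood panel, no handle, standing 6 mm off the carcass front, from 3 to 160 mm above the table, hinged (brass hinges) on its left-hand edge seen from the robot, 127 mm from this point. x axis: square into the garage when shut.
- door_right_press (a point): Spot to press on the right (-y) door: on its front face, 30 mm from its right-hand (free, catch) edge, 115 mm above the table. The door is a bare 157 x 157 x 9 mm plywood panel, no handle, standing 6 mm off the carcass front, from 3 to 160 mm above the table, hinged (brass hinges) on its left-hand edge seen from the robot, 127 mm from this point. x axis: square into the garage when shut.
- van_mid (a point): Centre, half-way up, of the small yellow wooden van, 103 long x 59 wide (over the wheels) x 61 mm tall, loose, nose (+x axis) roughly towards the door it waits at; its y in the garage's frame is between 55 and 100 mm in size, positive at the left door, negative at the right. At least 95 mm is clear between it and the shut doors.
- carrier_mid (a point): Centre, half-way up, of the blue wooden car carrier, 190 long x 60 wide x 75 mm tall, loose, standing in front of the other door with at least 55 mm clear.
- ramp_mid (a point): Centre of the loose honey-coloured ramp track piece, 180 x 56 x 52 mm, on the right of the table.
- gate_tip (a point): Free end of the red and white striped gate, a 9 x 10 mm bar 120 mm long, 62 mm above the table, that swings easily on an upright peg at the level crossing on the left of the table.
Mind the look-alikes: they are no part of the job. Of the things shaped like the part that bears van_mid, the yellow one is meant.

How it is judged:
By the outcome, as a careful person would: the job done as asked, in the order asked, and still so for the second after the job is handed in, with the robot touching nothing.
It also fails if it takes over 35 s, if anything falls off the work surface, if the arm or the gripper's body presses on something with over 40 N, if the wrist force passes 120 N, or if a joint passes its speed limit or range.

## Working session

There is one attempt and no reset: what is moved stays moved. The work goes in short steps, Python scripts to look and compute and a tool call to move; the robot and the scene stay as the last step left them, time stands still between calls to the robot, and variables do not carry over. Pictures are saved under pics/ and viewed, and the job is handed in when it is done.

Besides the shell and the picture viewer there is one more tool, called after "Emit:" as name(argument=value, ...) on one line, values as JSON. drive_tool: Moves the arm, as the interface text tells. Its arguments: {"type":"object","properties":{"steps":{"type":"array","items":{"type":"array","items":{"type":"number"}}},"squeeze":{"type":"number"}},"required":["steps"]}

```bash
mkdir -p pics
python3 - <<'E'
from rig import manip
import cv2,numpy as np
s=manip.get_state();print({k:np.round(v,3).tolist() for k,v in s.items()}, manip.pinch_z)
for n in("scene","side"):
    cv2.imwrite(f"pics/{n}0.png",manip.get_image(n))
    c=manip.get_calibration(n);print(n,{k:np.round(v,4).tolist() for k,v in c.items()})
E
```

```text
{'clock': 0.0, 'qpos': [-0.121, 0.277, 1.506, 0.0, 1.361, -0.121], 'qd': [-0.0, 0.001, 0.0, -0.001, 0.0, 0.0], 'effort': [0.001, -41.677, -24.581, -0.0, 0.011, 0.0], 'position': [0.574, 0.0, 0.2], 'ee_rot': [-0.0, 1.0, 0.0, -0.001], 'contact_force': [-0.363, -0.048, -0.358], 'moment': [0.02, -0.012, -0.05], 'width': 0.086} -0.0187
scene {'camera_matrix': [[387.2586, 0.0, 277.7819], [0.0, 387.2586, 212.6916], [0.0, 0.0, 1.0]], 'rvec': [1.1474, 2.5342, -0.8138], 'tvec': [0.3601, -0.2794, 1.4062]}
side {'camera_matrix': [[386.5309, 0.0, 284.809], [0.0, 386.5309, 208.979], [0.0, 0.0, 1.0]], 'rvec': [0.0172, -2.6864, 1.6034], 'tvec': [0.5052, 0.0772, 1.2247]}
```

View pics/scene0.png

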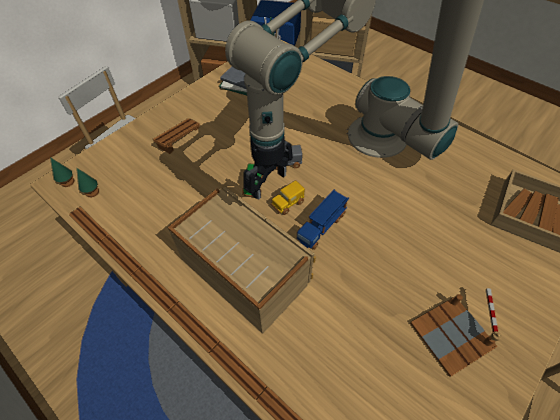

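View pics/side0.png

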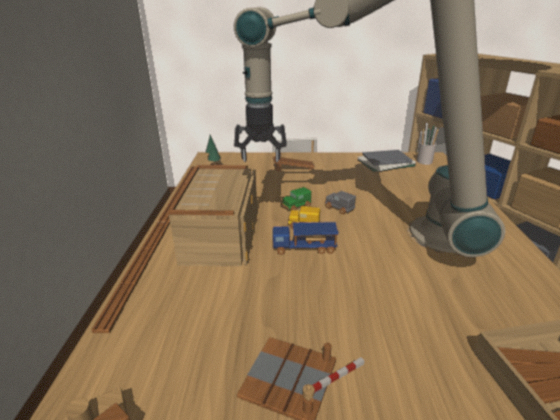

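The scene view, taken from behind the garage, shows the garage roof at corners about (218,193), (312,258), (262,330) and (170,230). The yellow van is at (288,197), the blue carrier at (322,218), and the green and grey vans are by the gripper. Next I'll measure positions.

```bash
cat > h.py <<'E'
from rig import manip
import cv2,numpy as np
def cal(n):
    c=manip.get_calibration(n);R=cv2.Rodrigues(np.array(c["rvec"]))[0];return np.array(c["camera_matrix"]),R,np.array(c["tvec"]).ravel()
def back(n,uv,z):
    K,R,t=cal(n);d=R.T@np.linalg.inv(K)@np.array([uv[0],uv[1],1.]);o=-R.T@t
    return o+d*(z-o[2])/d[2]
def proj(n,P):
    K,R,t=cal(n);return cv2.projectPoints(np.array(P,float).reshape(-1,1,3),cv2.Rodrigues(R)[0],t,K,None)[0].reshape(-1,2)
E
python3 - <<'E'
from h import *
z={"garage":.1,"van_mid":.03,"carrier_mid":.037,"ramp_mid":.026,"gate_tip":.062,"door_left":.08,"door_right":.08}
for cam in("scene","side"):
    manip.get_image(cam)
    im=cv2.imread(f"pics/{cam}0.png");big=cv2.resize(im,None,fx=1,fy=1)
    for i,(n,h) in enumerate(z.items()):
        for m in manip.masks_of(cam,n):
            if m["conf"]<.3: continue
            p=m["pixels"];cs,_=cv2.findContours(p.astype(np.uint8),0,2);cv2.drawContours(big,cs,-1,[(0,0,255),(0,255,0),(255,0,255),(255,255,0),(0,255,255),(255,255,255),(0,0,0)][i],1)
            print(cam,n,round(m["conf"],2),np.round(m["location"]),p.sum(),np.round(back(cam,m["location"],h),3), np.median(im[p],0))
            if n=="garage": np.save(f"g_{cam}.npy",p)
    cv2.imwrite(f"pics/{cam}1.png",cv2.resize(big[130:350,130:530] if cam=="scene" else big[130:330,130:400],None,fx=2,fy=2,interpolation=cv2.INTER_CUBIC))
E
```

```text
scene garage 0.8 [244. 256.] 11754 [0.709 0.027 0.1  ] [ 81. 118. 142.]
scene garage 0.56 [320. 217.] 1371 [0.481 0.101 0.1  ] [98. 56. 26.]
scene van_mid 0.82 [290. 199.] 679 [ 0.446 -0.035  0.03 ] [ 20. 132. 167.]
scene van_mid 0.73 [297. 160.] 184 [ 0.306 -0.125  0.03 ] [69.  74.5 82. ]
scene van_mid 0.41 [255. 182.] 89 [ 0.466 -0.167  0.03 ] [41. 88. 30.]
scene carrier_mid 0.8 [322. 218.] 1399 [0.441 0.084 0.037] [98. 56. 26.]
scene ramp_mid 0.82 [174. 134.] 694 [ 0.493 -0.539  0.026] [ 36.  67. 104.]
scene ramp_mid 0.69 [242. 205.] 270 [ 0.559 -0.137  0.026] [ 58.  86. 104.]
scene gate_tip 0.74 [490. 316.] 311 [0.417 0.583 0.062] [ 45.  68. 124.]
scene door_left 0.86 [295. 245.] 395 [0.586 0.099 0.08 ] [ 66.  98. 119.]
scene door_left 0.32 [246. 204.] 307 [ 0.574 -0.098  0.08 ] [ 57.  86. 103.]
scene door_right 0.47 [244. 204.] 264 [ 0.578 -0.101  0.08 ] [49.5 73.  87.5]
side garage 0.87 [216. 214.] 7818 [0.705 0.061 0.1  ] [ 90. 125. 152.]
side garage 0.7 [304. 214.] 457 [0.448 0.058 0.1  ] [ 41. 141. 181.]
side van_mid 0.66 [304. 214.] 423 [ 0.442 -0.067  0.03 ] [ 40. 142. 182.]
side van_mid 0.59 [340. 198.] 453 [ 0.312 -0.187  0.03 ] [85. 90. 99.]
side van_mid 0.56 [297. 196.] 492 [ 0.464 -0.201  0.03 ] [ 56. 105.  60.]
side carrier_mid 0.96 [310. 234.] 1641 [0.43  0.065 0.037] [101.  72.  60.]
side carrier_mid 0.71 [303. 214.] 476 [ 0.448 -0.06   0.037] [ 41. 140. 180.]
side carrier_mid 0.52 [294. 159.] 333 [ 0.475 -0.558  0.037] [ 58.  84. 119.]
side ramp_mid 0.53 [298. 158.] 240 [ 0.457 -0.597  0.026] [ 57.  83. 118.]
side gate_tip 0.79 [333. 376.] 433 [0.409 0.583 0.062] [ 82. 117. 146.]
side door_left 0.75 [248. 224.] 642 [0.612 0.081 0.08 ] [ 57.5  86.5 105.5]
side door_right 0.7 [256. 193.] 313 [ 0.604 -0.125  0.08 ] [50. 68. 81.]
```

View pics/scene1.png

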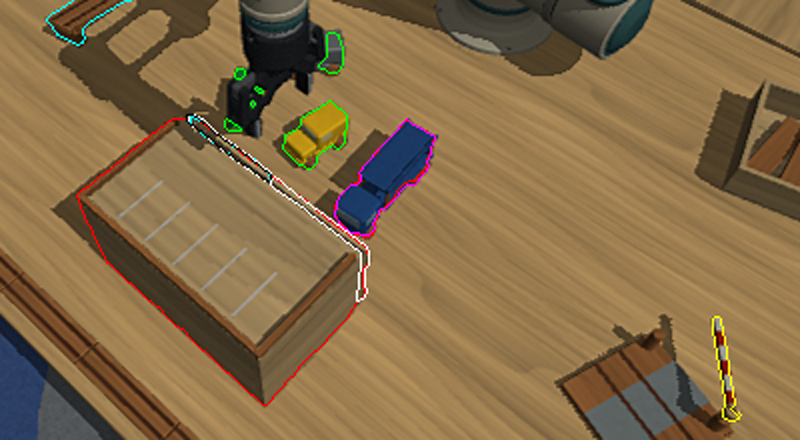

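View pics/side1.png

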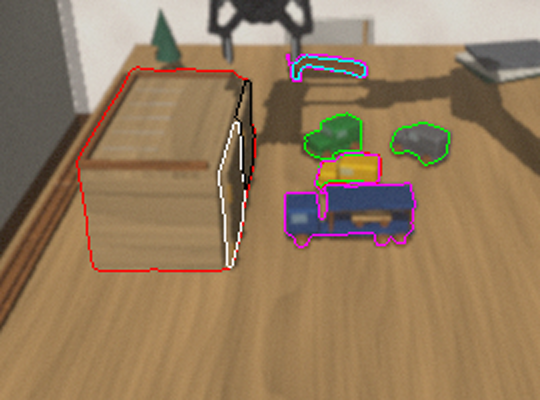

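```bash
cat > fit.py <<'E'
from h import *
from scipy.optimize import minimize
def box(p,x0=-.105,x1=.090,h=.174,w=.16):
    c,s=np.cos(p[2]),np.sin(p[2])
    return [[p[0]+c*x-s*y,p[1]+s*x+c*y,z] for x in(x0,x1) for y in(-w,w) for z in(0,h)]
M={n:np.load(f"g_{n}.npy").astype(np.uint8) for n in("scene","side")}
def iou(p,n):
    h=cv2.convexHull(np.rint(proj(n,box(p))*16).astype(np.int32)); m=np.zeros((420,560),np.uint8);cv2.fillConvexPoly(m,h,1,shift=4)
    return (m&M[n]).sum()/(m|M[n]).sum()
for cams in(("scene",),("side",),("scene","side")):
    best=None
    for x0 in([.70,.03,0.],[.70,.0,.15],[.70,0,-.15]):
        r=minimize(lambda p:-sum(iou(p,n) for n in cams),x0,method="Nelder-Mead",options=dict(initial_simplex=[x0,[x0[0]+.02,*x0[1:]],[x0[0],x0[1]+.02,x0[2]],[x0[0],x0[1],x0[2]+.1]],xatol=1e-4,fatol=1e-5))
        if best is None or r.fun<best.fun:best=r
    print(cams,best.x.round(4),best.fun)
p=best.x;np.save("p.npy",p)
for n in M:
    im=cv2.imread(f"pics/{n}0.png");im=cv2.resize(im,None,fx=3,fy=3,interpolation=cv2.INTER_CUBIC)
    q=np.rint(proj(n,box(p))*3+1).astype(int)
    for a in range(8):
        for b in range(a):
            if bin(a^b).count("1")==1: cv2.line(im,tuple(map(int,q[a])),tuple(map(int,q[b])),(0,0,255),1)
    im=im[510:1020,450:1000] if n=="scene" else im[450:830,480:1060]
    cv2.imwrite(f"pics/{n}2.png",im)
c,s=np.cos(p[2]),np.sin(p[2])
for nm,v in(("van",[.444,-.05]),("car",[.436,.075])):
    d=np.array(v)-p[:2];print(nm,"garage frame",(c*d[0]+s*d[1]).round(3),(-s*d[0]+c*d[1]).round(3))
E
python3 fit.py
```

```text
('scene',) [ 4.760e-01 -2.000e-04  4.224e-01] -0.1318903318903319
('side',) [0.7  0.03 0.  ] -0.0
('scene', 'side') [ 0.4281 -0.035  -0.0961] -0.20551303427616247
van garage frame 0.017 -0.013
car garage frame -0.003 0.11
```

The mask file got overwritten by the weaker detection, which was the carrier or van. I'll redo the fit with the best mask only.

```bash
python3 - <<'E'
from h import *
for cam in("scene","side"):
    manip.get_image(cam); np.save(f"g_{cam}.npy",manip.masks_of(cam,"garage")[0]["pixels"])
E
python3 fit.py
```

```text
('scene',) [ 0.7139  0.0173 -0.0388] -0.955463279596157
('side',) [ 0.7144  0.0136 -0.0072] -0.9830335501977293
('scene', 'side') [ 0.7142  0.0144 -0.0108] -1.9291363337453582
van garage frame -0.269 -0.067
car garage frame -0.279 0.058
```

View pics/scene2.png

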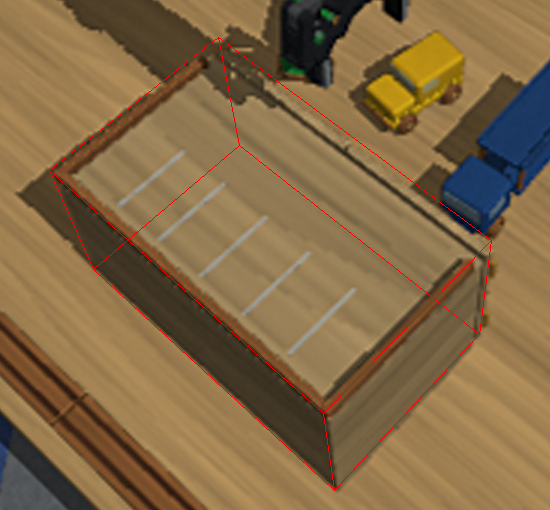

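View pics/side2.png

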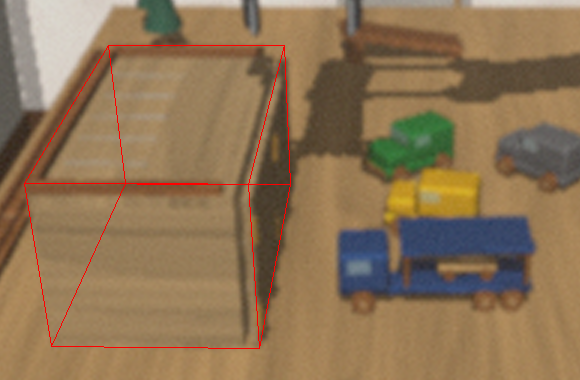

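The box model was too tall at the front, since the doors are 160 mm high and the parapet stops short. I'll refine the model before moving. The van is at about y = -0.07 in the garage frame, so the right door is the one to press.

```bash
cat > fit2.py <<'E'
from h import *
from scipy.optimize import minimize
exec(open("fit.py").read().split("M={")[0])
M={n:np.load(f"g_{n}.npy").astype(np.uint8) for n in("scene","side")}
def iou(p,n):
    m=np.zeros((420,560),np.uint8)
    P=box(p,-.09,.09,.162)+[q for q in box(p,-.065,.09,.174)]
    for Q in(P,box(p,-.105,-.09,.160,.1585)):
        cv2.fillConvexPoly(m,cv2.convexHull(np.rint(proj(n,Q)*16).astype(np.int32)),1,shift=4)
    return (m&M[n]).sum()/(m|M[n]).sum()
for cams in(("scene",),("side",),("scene","side")):
    x0=[.714,.015,-.015]
    r=minimize(lambda p:-sum(iou(p,n) for n in cams),x0,method="Nelder-Mead",options=dict(initial_simplex=[x0,[x0[0]+.02,*x0[1:]],[x0[0],x0[1]+.02,x0[2]],[x0[0],x0[1],x0[2]+.06]],xatol=1e-4,fatol=1e-5))
    p=r.x;c,s=np.cos(p[2]),np.sin(p[2])
    W=lambda x,y:(np.array([p[0]+c*x-s*y,p[1]+s*x+c*y])).round(4)
    print(cams,p.round(4),-r.fun,"press",W(-.105,-.1285))
np.save("p.npy",p)
P=np.array(back("scene",[(52+449)/3,(171+509)/3],.174)),np.array(back("scene",[(325+449)/3,(411+509)/3],.174))
print(P, np.linalg.norm(P[1]-P[0]))
E
python3 fit2.py
```

```text
('scene',) [ 0.7125  0.0171 -0.0136] 0.9770191507077436 press [ 0.6057 -0.11  ]
('side',) [ 0.7146  0.0106 -0.012 ] 0.9846821547102375 press [ 0.608  -0.1166]
('scene', 'side') [ 0.7142  0.0151 -0.0088] 1.9514603821196885 press [ 0.6081 -0.1125]
(array([ 0.80123095, -0.14357518,  0.174     ]), array([0.80400413, 0.17323762, 0.174     ])) 0.31682492846160465
```

Emit:
drive_tool(steps=[[0, 20, 0, -0.15, -1], [0, 40, 0, -0.3, -1], [-10, 60, 0, -0.45, -1], [-20, 80, 0, -0.6, -1], [-25, 110, 0, -0.75, -1]])

```text
clock: 1.6
position: [0.5492, -0.1098, 0.2012]
ee_rot: [-0.0, 0.929, 0.37, -0.0]
contact_force: [-0.1, -0.1, 0.1]
width: 0.0124
```

Emit:
drive_tool(steps=[[0, 0, 0, -0.15, -1], [0, 0, 10, -0.3, -1], [0, 0, 20, -0.45, -1], [0, 0, 30, -0.6, -1], [0, 0, 40, -0.75, -1]])

```text
clock: 2.1
position: [0.5492, -0.1098, 0.1609]
ee_rot: [-0.0, 0.73, 0.684, 0.0]
contact_force: [0.1, 0.2, 0.1]
width: -0.0
```

Emit:
drive_tool(steps=[[0, 0, 15, -0.07, -1], [0, 0, 30, -0.07, -1], [0, 0, 45, -0.07, -1], [0, 0, 45, -0.07, -1]])

```text
clock: 2.5
position: [0.5476, -0.1093, 0.1139]
ee_rot: [-0.002, 0.705, 0.709, -0.001]
contact_force: [0.3, -0.3, 0.6]
width: 0.0004
```

Run:
```python
from h import *
for n in("side","wrist"): cv2.imwrite(f"pics/{n}3.png",manip.get_image(n))
s=manip.get_state();print({k:np.round(v,4).tolist() for k,v in s.items()})
from scipy.spatial.transform import Rotation as Ro
w,x,y,z=s["ee_rot"];print(Ro.from_quat([x,y,z,w]).as_matrix().round(3))
```

```text
{'clock': 2.6, 'qpos': [-0.3221, 0.3147, 1.6705, 0.0008, 1.1569, -1.8983], 'qd': [0.0006, -0.0132, -0.0196, -0.0009, -0.0006, -0.0001], 'effort': [-0.0019, -40.8596, -21.6265, 0.0021, 0.0504, -0.0], 'position': [0.5493, -0.1098, 0.116], 'ee_rot': [-0.0004, 0.7053, 0.7089, 0.0002], 'contact_force': [-0.4395, 0.306, 0.7781], 'moment': [-0.03, -0.0265, 0.0595], 'width': -0.0002}
[[-0.005  1.    -0.   ]
 [ 1.     0.005  0.001]
 [ 0.001 -0.    -1.   ]]
```

View pics/side3.png

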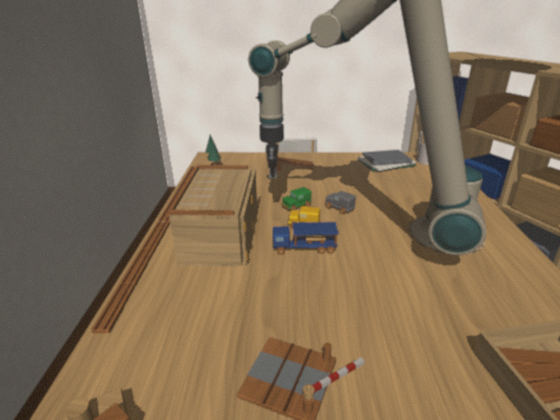

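View pics/wrist3.png

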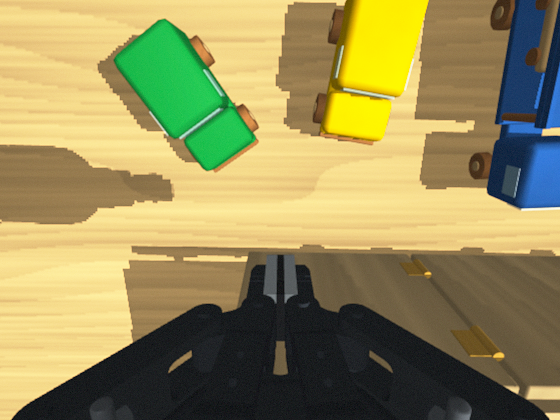

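The side view shows the finger clear of the garage at (272,165). The wrist view shows the right door with its hinges at (415,268) and (478,342), and the finger (280,265) near its free edge. Tool +y now points into the garage, so I'll approach.

Emit:
drive_tool(steps=[[-1, 12, 0, 0, -1], [-2, 24, 0, 0, -1], [-3, 36, 0, 0, -1], [-3, 36, 0, 0, -1]])

```text
clock: 3.0
position: [0.5881, -0.1132, 0.1163]
ee_rot: [0.001, 0.705, 0.709, 0.001]
contact_force: [0.3, -0.4, -0.1]
width: 0.0001
```

Emit:
drive_tool(steps=[[0, 2, 0, 0, -1], [0, 4, 0, 0, -1], [0, 4, 0, 0, -1]])

```text
clock: 3.3
position: [0.5922, -0.1131, 0.1163]
ee_rot: [0.001, 0.705, 0.709, 0.001]
contact_force: [1.0, 0.0, -1.3]
width: 0.0001
```

Emit:
drive_tool(steps=[[0, 1, 0, 0, -1], [0, 2, 0, 0, -1], [0, 2, 0, 0, -1]])

```text
clock: 3.6
position: [0.5942, -0.1131, 0.1164]
ee_rot: [0.001, 0.705, 0.709, 0.001]
contact_force: [0.4, -0.5, 0.8]
width: -0.0004
```

Emit:
drive_tool(steps=[[0, 1, 0, 0, -1], [0, 2, 0, 0, -1], [0, 2, 0, 0, -1]])

```text
clock: 3.9
position: [0.5955, -0.1131, 0.1164]
ee_rot: [0.0, 0.705, 0.709, 0.0]
contact_force: [-2.1, 0.6, 0.8]
width: -0.0001
```

Contact at about x = 0.595. The door needs to go in roughly 4 mm.

Emit:
drive_tool(steps=[[0, 1, 0, 0, -1], [0, 1.5, 0, 0, -1], [0, 1.5, 0, 0, -1]])

```text
clock: 4.2
position: [0.5959, -0.1131, 0.1163]
ee_rot: [-0.001, 0.705, 0.709, -0.0]
contact_force: [-5.0, -0.8, 4.1]
width: 0.0005
```

Emit:
drive_tool(steps=[[0, 1, 0, 0, -1], [0, 1.5, 0, 0, -1], [0, 1.5, 0, 0, -1]])

```text
clock: 4.5
position: [0.5968, -0.1131, 0.1164]
ee_rot: [-0.001, 0.705, 0.709, -0.001]
contact_force: [-5.4, -0.8, 2.7]
width: 0.0
```

Emit:
drive_tool(steps=[[0, 1, 0, 0, -1], [0, 2, 0, 0, -1], [0, 2.5, 0, 0, -1], [0, 2.5, 0, 0, -1]])

```text
clock: 4.9
position: [0.5983, -0.1131, 0.1163]
ee_rot: [-0.002, 0.705, 0.709, -0.002]
contact_force: [-5.3, -0.5, 3.9]
width: 0.0001
```

Emit:
drive_tool(steps=[[0, 1, 0, 0, -1], [0, 2, 0, 0, -1], [0, 2.5, 0, 0, -1], [0, 2.5, 0, 0, -1]])

```text
clock: 5.3
position: [0.5998, -0.113, 0.1163]
ee_rot: [-0.002, 0.705, 0.709, -0.002]
contact_force: [-5.9, -0.4, 3.6]
width: -0.0
```

Emit:
drive_tool(steps=[[0, 1, 0, 0, -1], [0, 2, 0, 0, -1], [0, 2.5, 0, 0, -1], [0, 2.5, 0, 0, -1]])

```text
clock: 5.7
position: [0.6001, -0.113, 0.1163]
ee_rot: [-0.004, 0.705, 0.709, -0.004]
contact_force: [-7.9, -1.6, 5.4]
width: -0.0003
```

Force is rising with almost no further movement, so the door is at or near its stop. Taking the hand away now.

Emit:
drive_tool(steps=[[0, -30, 0, 0, -1], [0, -65, 0, 0, -1], [0, -85, 0, 0, -1], [0, -85, -30, 0, -1], [0, -85, -60, 0, -1]])

```text
clock: 6.2
position: [0.5161, -0.1133, 0.1774]
ee_rot: [-0.004, 0.705, 0.709, -0.003]
contact_force: [0.5, -0.3, 0.1]
width: -0.0001
```

Emit:
drive_tool(steps=[[0, 0, -20, 0, -1], [0, 0, -40, 0, -1], [0, 0, -40, 0, -1], [0, 0, -40, 0, -1], [0, 0, -40, 0, -1]])

```text
clock: 6.7
position: [0.5163, -0.113, 0.216]
ee_rot: [-0.005, 0.705, 0.709, -0.003]
contact_force: [0.7, 1.0, -0.0]
width: -0.0001
```

Run:
```python
from h import *
for n in("side","scene","wrist"):
    im=manip.get_image(n);cv2.imwrite(f"pics/{n}4.png",im)
    if n=="side": cv2.imwrite("pics/side4z.png",cv2.resize(im[130:330,130:400],None,fx=2.9,fy=2.9,interpolation=cv2.INTER_CUBIC))
    if n=="scene": cv2.imwrite("pics/scene4z.png",cv2.resize(im[140:350,140:400],None,fx=2.8,fy=2.8,interpolation=cv2.INTER_CUBIC))
s=manip.get_state();print(s["clock"],s["position"],s["contact_force"])
```

```text
6.85 [ 0.51611615 -0.11310749  0.21611377] [ 0.1936114  -0.44490378  0.37158417]
```

View pics/side4z.png

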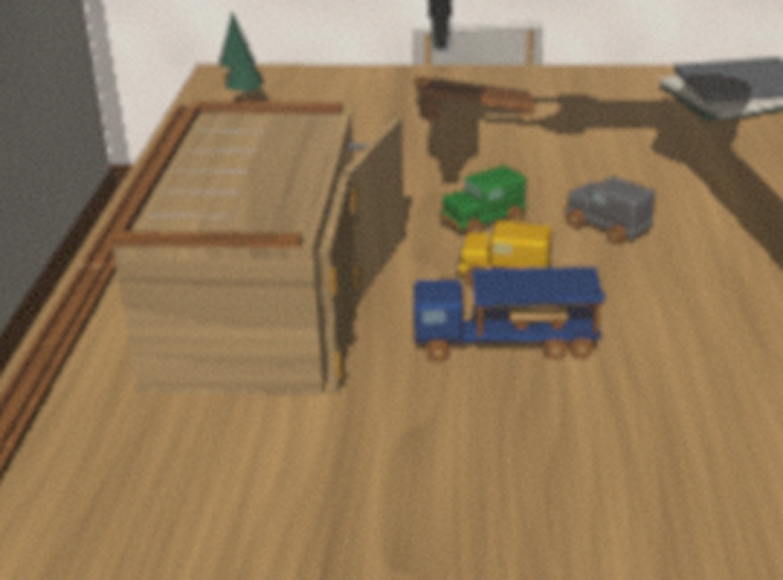

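View pics/scene4z.png

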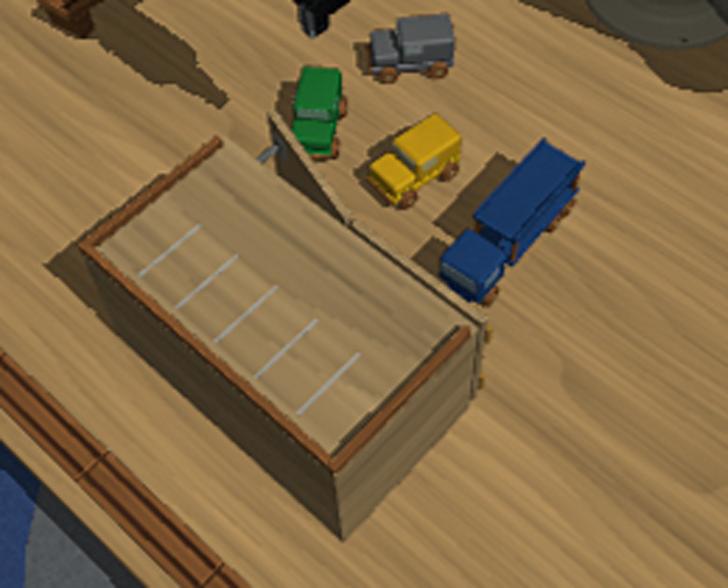

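View pics/wrist4.png

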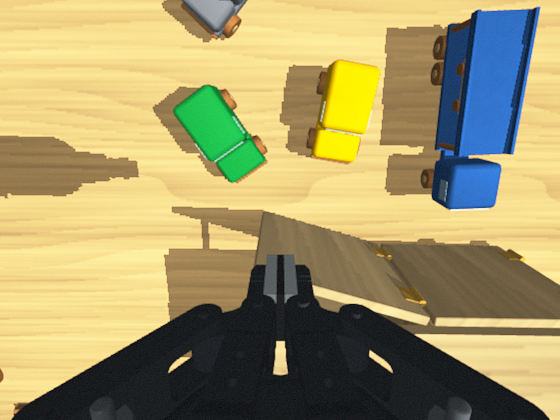

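All three views show the right door ajar (its free edge is at (270,118) in the scene crop), the left door shut, and the van and carrier not visibly moved. The hand is at z = 0.216, clear of everything.

```bash
python3 -c "
from rig import manip
manip.sign_off();print(manip.get_state()['clock'])"
```

```text
the job is handed in; nothing more can be done
the job is handed in; nothing more can be done
```

The right door is standing ajar and the job is handed in at about 6.9 s on the robot's clock, well inside the 35 s limit.

- **Which door:** the yellow van was at about y = -67 mm in the garage's frame, so it was waiting at the right door.
- **Press:** with the fingers shut, I pressed about 30 mm from the free edge and 115 mm up. Contact came at about x = 0.595 m, and I pushed in about 5 mm. The push force reached about 8 N, where the door hardly moved further. I then drew the hand straight back and up.
- **Last checks:** all three cameras show the right door ajar and the left door shut. The yellow van and carrier did not visibly move. The ramp and gate were never approached, but I did not measure them again at the end. The hand is clear, with contact force near zero.
- **Small disagreement:** the two cameras differed by about 7 mm in the garage's sideways position, which did not matter for the press.

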